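# Park the soap case inside the shower rail shelf

## Robot

A 7-joint arm with a two-finger parallel gripper is mounted at the origin on the work surface. World frame = base frame: x ahead of the robot, y to its left, z up, the work surface at z = 0. Lengths are in m, angles in rad, forces in N, time in s.
With the tool pointing down it reaches from about 0.425 to 0.875 m from the base axis. Payload 4.7 kg.
Tool frame: the origin (TCP) lies at the very end of the fingers, on their centre line; the grasp point (between the pads) lies 19 mm behind it; z points along the fingers, y is the line along which they close (so a half turn about z gives the same grasp; the last joint's range is limited). The gripper opens to 87 mm and grips with 3 to 60 N. Pads are 19 mm wide; open, the fingers measure 117 mm over their backs; the gripper's body (75 mm by 190 mm) begins 51 mm behind the grasp point.
Start: joints at [1.12, 0.321, -0.07, 1.45, 0.023, 1.371, -0.057], TCP at [0.291, -0.581, 0.223] pointing down, gripper open.
Joint ranges: [-2.86, 2.86], [-0.3, 2.09], [-1.38, 1.24], [0.06, 2.45], [-1.56, 4.7], [0.09, 2.05], [-2.69, 2.69]. Speed limits (rad/s): [2.57, 2.57, 3.14, 3.14, 3.14, 3.14, 3.14].

## Interface

Orientations are given as a rotation vector (axis times angle).
In Python, from bench import ctrl, imaging, ticket gives the robot as it stands.
- The arm moves only by the tool jog_arm, never from a script. Its argument "rows" is text: rows parted by semicolons, each of 7 numbers parted by spaces: the shift along the tool's x, y, z in cm, then the turn, a rotation vector about the tool's x, y, z in rad, then the closure, from -1 (fully open) to 1 (shut), so that 0 is half open. A call has 1 to 5 rows; each row shifts and turns the commanded pose from where the row before left it, along the tool's axes as they then stand; what a row does not reach is not made up. A row lasts 1/8 s, in which the tool goes at most 62.5 mm and 10.7 degrees, less where a joint would pass 70% of its speed; a pose out of reach is approached as far as the arm can. A call with a gripper value outside its range is refused whole. The fingers move at their own pace and stop on an object; "force" is the grip in N (left out, the last holds). Time passes only in rows, so rows that do not move let the fingers close. It gives the time, the measured TCP pose, the force, the opening and the grip force at its end, in the units of the state.
- ctrl.get_state(): the state, without advancing time (a new reading comes with each control period).
- imaging.get_image(name): name is "scene" or "top"; returns a dict with "img" (400x640x3 uint8, blue, green, red), "vertical_fov" (degrees; the focal length in pixels is half the picture's height over the tangent of half this angle, whatever the lens; pixels are square), "cx", "cy" (the principal point, pixels), "k1" (the pictures are not rectified: a ray, as slopes to the right and down, at radius r is drawn at 1 + k1 r^2 times it, then the intrinsics apply), "origin" and "orientation" of the camera in the world. Camera axes: x right, y down, z forward; pixel columns grow to the right and rows downward; lengths in m; the calibration is good to about 2 mm. A picture is of the moment at which its call begins. There is no depth.
- ticket.close_job(): hands the job in; it is judged then, once.
The state is a dict: "time": time; "joint_positions": joint angles; "qd": joint speeds; "joint_torque": joint torques, N m; "position": TCP position; "tool_rot": TCP orientation; "ft_force": force on the tool from outside, world axes, zero at the start; "torque": the same for the moment, N m; "grip_width": opening from 0.0 (shut) to 1.0 (fully open); "grip_force": force on a finger pad.
Only numpy, scipy, OpenCV 4.12 (cv2) and the standard library are available. Lean on these libraries where they do the work, as an engineer would, in place of code of your own. Each camera call takes 0.05 s, during which the arm holds its last target. There are 200 camera calls.

## Task

Push the closed soap case along the tiled bench, through the narrow gap between the two mouth posts of the low stainless rail shelf, until the whole case is inside the shelf, past both posts. Only push it with the fingers: keep it flat on the bench, never lift or tip it. Leave the pump bottle, squeegee and scrubber where they are.

Things in the scene. Friction and masses are not known exactly. Their poses are not given: they have to be found in the camera images.
- soap_case: closed flat grey plastic soap case, dark lid seam, loose on the bench (0.2 to 0.4 kg), too wide to grip: 92 mm wide (its x), 120 mm long (its y), 34 mm high, upright corners rounded, radius 12 mm. Origin: centre of its underside; z up. Starts outside the shelf, to the robot's right, its +y end within about 40 degrees of pointing straight into the mouth.
- rail_shelf: low stainless rail shelf fixed on the bench, open above, no floor (the case slides on the tiles). Origin: on the bench midway between its two mouth posts; +y points straight in, x along the mouth, z up. Bars, top at 31 mm, run from each post along the mouth to x = +-115 mm, back to y = 120, slanting to x = +-75, y = 170, where a back rail closes it. Bars 6 mm thick; corner posts 34 mm high.
- post_l (a point): foot of the mouth post at the shelf's x = -57 mm, y = 0: an upright steel rod 14 mm in diameter, 42 mm high, fixed. The clear gap between the two mouth posts is 100 mm.
- post_r (a point): foot of the other mouth post, at the shelf's x = +57 mm, y = 0: same rod, 14 mm in diameter, 42 mm high, fixed.
- case_fl (a point): one of the four corners of the soap case (where its straight sides would meet; the real corner is rounded with radius 12 mm), on its underside: 46 mm towards -x and 60 mm towards +y of the case's origin in the case's own frame
- case_fr (a point): one of the four corners of the soap case (where its straight sides would meet; the real corner is rounded with radius 12 mm), on its underside: 46 mm towards +x and 60 mm towards +y of the case's origin in the case's own frame
- case_bl (a point): one of the four corners of the soap case (where its straight sides would meet; the real corner is rounded with radius 12 mm), on its underside: 46 mm towards -x and 60 mm towards -y of the case's origin in the case's own frame
- case_br (a point): one of the four corners of the soap case (where its straight sides would meet; the real corner is rounded with radius 12 mm), on its underside: 46 mm towards +x and 60 mm towards -y of the case's origin in the case's own frame
- pump_bottle: bystander: closed white pump bottle, 66 mm in diameter, 187 mm high with its pump, standing on the bench beyond the shelf to the left. Origin: centre of its underside.
- squeegee: bystander: clear acrylic T-shaped squeegee lying on the bench beyond the soap case, blade 220 mm long along its y, handle along its x pointing to +x and 125 mm long, 18 mm high; a 24 mm wide strip on its -x side is the blade with its rubber lip. Origin: on the bench under the middle of the blade.
- scrubber: bystander: white long-handled tub scrubber lying on the bench left of the shelf, 410 mm long along its x (from -165 to +245 mm), head at the +x end 70 mm wide, 42 mm high. Origin: on the bench under the handle.
There are look-alikes about, which are no part of the job. Of the things that look like the soap_case, the middle-sized one is meant.

How it is judged:
By the outcome, as a careful person would: the job done as asked, in the order asked, and still so for the second after the job is handed in, with the robot touching nothing.
It also fails if it takes over 64 s, if anything falls off the work surface, if the arm or the gripper's body presses on something with over 40 N, if the wrist force passes 120 N, or if a joint passes its speed limit or range.

## Working session

There is one attempt and no reset: what is moved stays moved. The work goes in short steps, Python scripts to look and compute and a tool call to move; the robot and the scene stay as the last step left them, time stands still between calls to the robot, and variables do not carry over. Pictures are saved under pics/ and viewed, at most 10 in all, crops included, and the job is handed in when it is done.

Besides the shell and the picture viewer there is one more tool, called after ">>>" as name(argument=value, ...) on one line, values as JSON. jog_arm: Moves the arm, as the interface text tells. Its arguments: {"type":"object","properties":{"rows":{"type":"string"},"force":{"type":"number"}},"required":["rows"]}

```bash
mkdir -p pics
cat > h.py <<'E'
import numpy as np, cv2
from scipy.spatial.transform import Rotation as R
from bench import ctrl, imaging, ticket
def cam(n):
    d=imaging.get_image(n); h=d["img"].shape[0]
    f=h/2/np.tan(np.radians(d["vertical_fov"])/2)
    o=np.array(d["orientation"],float)
    M=o if o.shape==(3,3) else (R.from_rotvec(o).as_matrix() if o.size==3 else R.from_quat(o).as_matrix())
    d.update(f=f,M=M,o=np.array(d["origin"],float)); return d
def ray(d,p):
    s=(np.array(p,float)-[d["cx"],d["cy"]])/d["f"]; u=s.copy()
    for _ in range(30): u=s/(1+d["k1"]*(u@u))
    return d["M"]@np.array([u[0],u[1],1])
def w(d,p,z=0):
    r=ray(d,p); return d["o"]+r*(z-d["o"][2])/r[2]
def px(d,P):
    c=d["M"].T@(np.array(P,float)-d["o"]); u=c[:2]/c[2]
    return u*(1+d["k1"]*(u@u))*d["f"]+[d["cx"],d["cy"]]
E
python3 - <<'E'
from h import *
for n in("scene","top"):
    d=cam(n); cv2.imwrite(f"pics/{n}0.png",d["img"]); print(n,d["f"],d["o"],d["orientation"],d["k1"],d["cx"],d["cy"])
print(ctrl.get_state())
E
```

```text
scene 441.29156674272815 [0.9402591  0.72000628 0.90759444] [-0.72082284 -2.67840069  1.01657477] -0.1047623047434386 325.65365853457195 196.7047651684875
top 467.5631344657723 [0.29558158 0.06061588 1.16863891] [-2.04330763  2.16033271 -0.25554501] -0.12671235307363424 321.095261148591 202.0965620519597
{'time': 0.1, 'joint_positions': array([ 1.12010342,  0.32171732, -0.07007238,  1.45153844,  0.02259518,
        1.37081996, -0.05691559]), 'qd': array([-0.00179805, -0.00031047, -0.00092041, -0.00161107,  0.00015749,
       -0.00141115, -0.0018118 ]), 'joint_torque': array([-1.53230934e-05, -4.92569518e+01, -4.05432070e-01, -3.13398242e+01,
       -6.41608355e-02,  3.94974451e-02,  9.80942559e-05]), 'position': array([ 0.29108323, -0.58062563,  0.22159861]), 'tool_rot': array([-3.05555496e+00, -7.23165029e-01,  7.55185782e-04]), 'ft_force': array([ 0.82763042,  0.52471186, -0.07598857]), 'torque': array([ 0.0266771 , -0.01508298,  0.02153379]), 'grip_force': 0.0, 'grip_width': 0.9989397567756227}
```

View pics/top0.png

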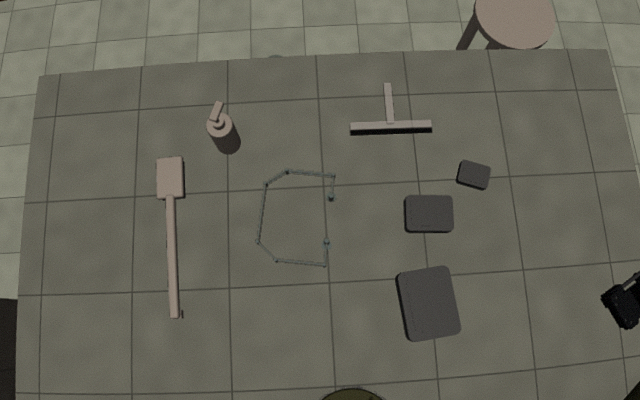

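View pics/scene0.png

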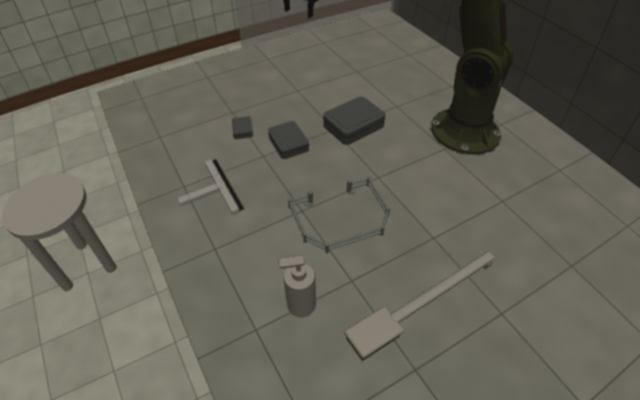

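The top view shows three cases. The middle-sized one is at about (429,213), and the mouth posts are near (331,197) and (327,243). I'll enlarge this area.

Run:
```python
from h import *
im=cv2.imread("pics/top0.png")[155:275,310:470]
im=cv2.convertScaleAbs(im,alpha=1.8)
cv2.imwrite("pics/crop1.png",cv2.resize(im,None,fx=5,fy=5,interpolation=cv2.INTER_CUBIC))
d=cam("top")
for p in[(331,197),(327,243)]: print(w(d,p,.042))
for p in [(404,196),(452,194),(454,232),(406,232)]: print(w(d,p,.034))
```

```text
[0.57318749 0.01668418 0.042     ]
[0.45885764 0.03336874 0.042     ]
[ 0.56766189 -0.167082    0.034     ]
[ 0.56617582 -0.29032953  0.034     ]
[ 0.46893244 -0.28376425  0.034     ]
[ 0.47609874 -0.16327465  0.034     ]
```

View pics/crop1.png

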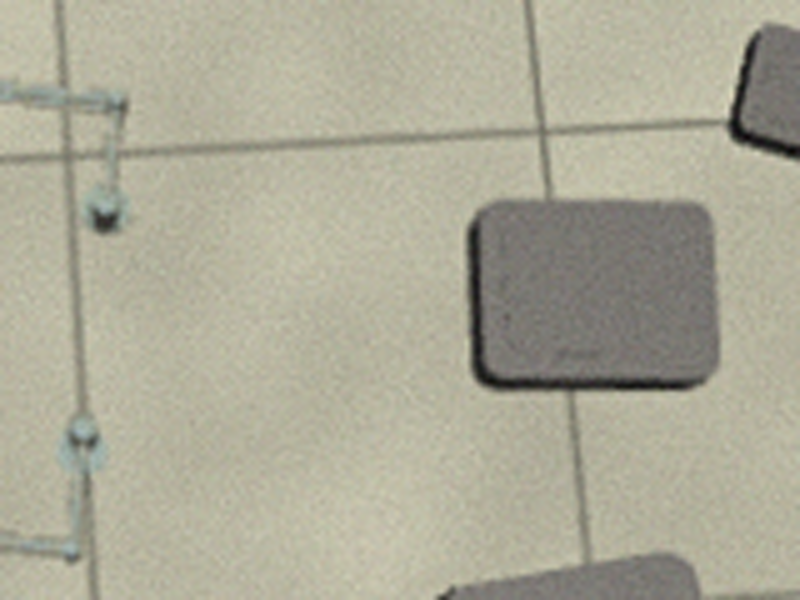

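```bash
cat >> h.py <<'E'
from scipy.optimize import least_squares
def T(q,P):
    c,s=np.cos(q[2]),np.sin(q[2]); P=np.array(P,float)
    return np.c_[q[0]+c*P[:,0]-s*P[:,1],q[1]+s*P[:,0]+c*P[:,1],P[:,2]]
def fit(d,P,U,q0):
    g=lambda q:(np.array([px(d,p) for p in T(q,P)])-U).ravel()
    r=least_squares(g,q0,x_scale=[.1,.1,1],loss='soft_l1'); print(np.round(r.x,4),"deg",np.degrees(r.x[2]).round(2)); print(np.round(g(r.x).reshape(-1,2),1).tolist()); return r.x
CASE=[[-.046,.06,.034],[.046,.06,.034],[-.046,-.06,.034],[.046,-.06,.034]]
SH=[[.057,0,0],[-.057,0,0],[.115,0,.034],[-.115,0,.034],[.115,.12,.034],[-.115,.12,.034],[.075,.17,.034],[-.075,.17,.034]]
E
python3 - <<'E'
from h import *
d=cam("top")
c=lambda L:np.array(L)/5+[310,155]-0.4
U=np.vstack([c([(105,212),(83,452),(118,100),(72,550)]),[(287,172),(277,260.5),(266.5,183),(258,241)]])
s=fit(d,SH,U,[.515,.025,.1])
k=fit(d,CASE,c([(486,378),(477,200),(720,383),(713,202)]),[.52,-.225,0])
dd=k[:2]-s[:2];a=s[2];print("case in shelf",np.cos(a)*dd[0]+np.sin(a)*dd[1],-np.sin(a)*dd[0]+np.cos(a)*dd[1],np.degrees(k[2]-a))
E
```

```text
[ 0.5198  0.0236 -0.1567] deg -8.98
[[0.7, 2.8], [0.8, -1.4], [0.6, -0.1], [0.8, 0.6], [-0.3, -2.1], [-1.3, -0.4], [-1.3, 0.1], [-0.6, 0.8]]
[ 0.5215 -0.2273 -0.069 ] deg -3.95
[[-0.6, 0.3], [0.2, -0.2], [0.4, -0.2], [-0.1, 0.1]]
case in shelf 0.04084517316294588 -0.24755560194921702 5.023184280575258
```

Run:
```python
from h import *
d=cam("top");s=[.5198,.0236,-.1567]
im=d["img"]; out=[]
for (x0,y0) in [(312,165),(312,220)]:
    k=8;c=cv2.resize(cv2.convertScaleAbs(im[y0:y0+50,x0:x0+45],alpha=1.8),None,fx=k,fy=k,interpolation=cv2.INTER_CUBIC)
    for X in(.057,-.057):
        for z,col in((0,(0,0,255)),(.042,(255,0,0))):
            P=[[X+.007*np.cos(t),.007*np.sin(t),z] for t in np.linspace(0,6.28,20)]
            q=np.array([(px(d,p)-[x0,y0]+.5)*k for p in T(s,P)])
            cv2.polylines(c,[q.astype(int)],True,col,1)
    out.append(c)
cv2.imwrite("pics/posts.png",np.hstack(out))
```

```text
(no output)
```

View pics/posts.png

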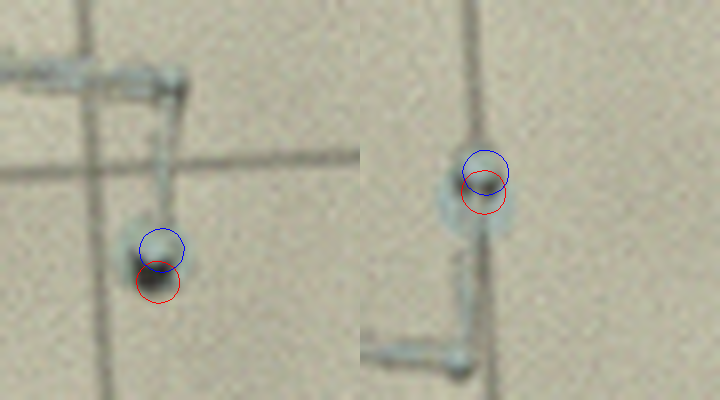

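```bash
cat >> h.py <<'E'
S=np.array([.5198,.0236,-.1567])
def go(sx,sy,z,phi):
    """shelf-frame target for TCP, tool x axis direction phi deg (shelf frame); prints turn first, then shift in the turned tool frame"""
    st=ctrl.get_state(); M=R.from_rotvec(st["tool_rot"]).as_matrix(); p=np.array(st["position"])
    t=T(S,[[sx,sy,z]])[0]; a=np.radians(phi)+S[2]
    G=np.array([[np.cos(a),np.sin(a),0],[np.sin(a),-np.cos(a),0],[0,0,-1]]).T
    G=np.c_[[np.cos(a),np.sin(a),0],[np.sin(a),-np.cos(a),0],[0,0,-1]]
    print("t",st["time"].__round__(2),"p",p.round(4),"->",t.round(4),"yawx",np.degrees(np.arctan2(M[1,0],M[0,0])).round(1),"q7",st["joint_positions"][6].round(2))
    print("turn",R.from_matrix(M.T@G).as_rotvec().round(3),"shift(turned) cm",(G.T@(t-p)*100).round(2),"shift(now)",(M.T@(t-p)*100).round(2),"F",st["ft_force"].round(1))
E
python3 - <<'E'
from h import *
for ph in(180,0): go(.115,-.248,.10,ph)
for ph in(90,-90): go(0,-.34,.10,ph)
d=cam("top"); print(w(d,(458,163),.03),w(d,(488,188),.03),w(d,(400,271),.04),w(d,(452,265),.04))
E
```

```text
t 0.25 p [ 0.2912 -0.5809  0.2221] -> [ 0.5947 -0.2393  0.1   ] yawx 26.6 q7 -0.06
turn [-0.00e+00 -1.00e-03 -2.52e+00] shift(turned) cm [-24.64  38.47  12.21] shift(now) [ 42.44 -16.92  12.22] F [0.5 0.9 0.9]
t 0.25 p [ 0.2912 -0.5809  0.2221] -> [ 0.5947 -0.2393  0.1   ] yawx 26.6 q7 -0.06
turn [-0.001  0.     0.622] shift(turned) cm [ 24.64 -38.47  12.21] shift(now) [ 42.44 -16.92  12.22] F [0.5 0.9 0.9]
t 0.25 p [ 0.2912 -0.5809  0.2221] -> [ 0.4667 -0.3122  0.1   ] yawx 26.6 q7 -0.06
turn [-0.001 -0.    -0.949] shift(turned) cm [29.27 13.14 12.21] shift(now) [ 27.73 -16.13  12.22] F [0.5 0.9 0.9]
t 0.25 p [ 0.2912 -0.5809  0.2221] -> [ 0.4667 -0.3122  0.1   ] yawx 26.6 q7 -0.06
turn [-0.000e+00  1.000e-03  2.192e+00] shift(turned) cm [-29.27 -13.14  12.21] shift(now) [ 27.73 -16.13  12.22] F [0.5 0.9 0.9]
[ 0.64861857 -0.31774908  0.03      ] [ 0.57785592 -0.38813033  0.03      ] [ 0.38090528 -0.13862581  0.04      ] [ 0.38721224 -0.26762518  0.04      ]
```

>>> jog_arm(rows="0 0 2 0 0 0.155 -0.5; 0 0 2 0 0 0.155 -0.5; 0 0 2 0 0 0.156 -0.5; 0 0 2 0 0 0.156 -0.5; 3 -4.8 1 0 0 0 -0.5")

```text
time: 0.92
position: [0.3234, -0.5415, 0.1309]
tool_rot: [3.129, -0.263, -0.006]
ft_force: [1.6, 0.1, -0.4]
grip_width: 0.751
grip_force: 0.0
```

>>> jog_arm(rows="3 -4.8 0.5 0 0 0 -0.5; 3 -4.8 0.5 0 0 0 -0.5; 3 -4.8 0.5 0 0 0 -0.5; 3 -4.8 0.5 0 0 0 -0.5; 3 -4.8 0.5 0 0 0 -0.5")

```text
time: 1.55
position: [0.5153, -0.3235, 0.1076]
tool_rot: [3.131, -0.247, 0.001]
ft_force: [0.4, -1.3, -0.4]
grip_width: 0.752
grip_force: 0.0
```

```bash
python3 -c "
from h import *
go(.115,-.248,.10,0)"
```

```text
t 1.55 p [ 0.5153 -0.3235  0.1076] -> [ 0.5947 -0.2393  0.1   ] yawx -9.0 q7 -1.25
turn [ 0.    -0.001 -0.001] shift(turned) cm [ 6.53 -9.55  0.76] shift(now) [ 6.52 -9.56  0.76] F [ 0.4 -1.3 -0.4]
```

>>> jog_arm(rows="3.2 -4.8 0 0 0 0 -0.5; 3.3 -4.75 0 0 0 0 -0.5; 0 0 0 0 0 0 -0.5; 0 0 4.5 0 0 0 -0.5; 0 0 3 0 0 0 -0.5")

```text
time: 2.17
position: [0.5921, -0.2414, 0.0309]
tool_rot: [3.131, -0.248, -0.003]
ft_force: [0.6, 0.6, -0.8]
grip_width: 0.752
grip_force: 0.0
```

```bash
python3 -c "
from h import *
go(.101,-.248,.012,0)
d=cam('top'); im=cv2.convertScaleAbs(d['img'][140:280,310:510],alpha=1.8)
cv2.imwrite('pics/c2.png',cv2.resize(im,None,fx=4,fy=4,interpolation=cv2.INTER_CUBIC))"
```

```text
t 2.17 p [ 0.5921 -0.2414  0.0309] -> [ 0.5809 -0.2371  0.012 ] yawx -9.0 q7 -1.46
turn [ 0.001  0.002 -0.001] shift(turned) cm [-1.18 -0.25  1.89] shift(now) [-1.18 -0.25  1.89] F [ 0.6  0.6 -0.8]
```

View pics/c2.png

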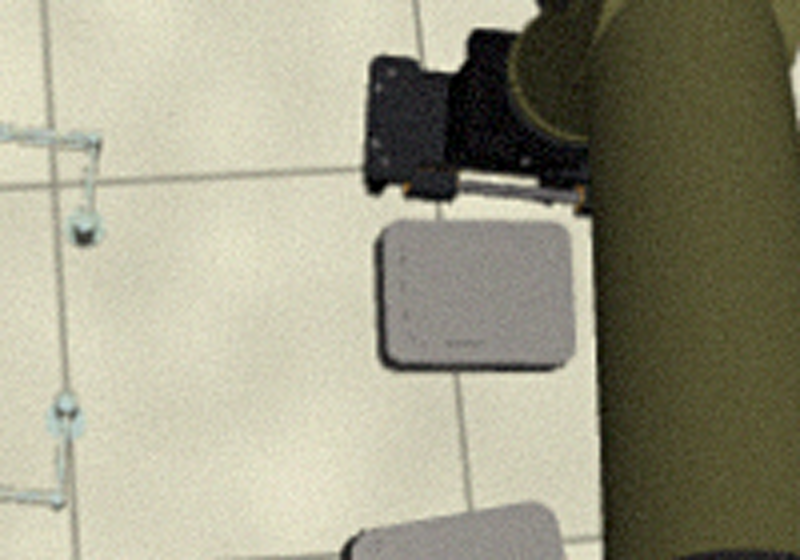

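The case is untouched and the fingers are down behind its far side (gripper at about (410,190) in the crop). Next I push it sideways.

>>> jog_arm(rows="0 -0.25 1.8 0 0 0 -0.5; -1 0 0 0 0 0 -0.5; -0.7 0 0 0 0 0 -0.5; -0.7 0 0 0 0 0 -0.5; -0.7 0 0 0 0 0 -0.5")

```text
time: 2.85
position: [0.5641, -0.2338, 0.016]
tool_rot: [3.131, -0.247, 0.006]
ft_force: [3.2, -0.7, 1.5]
grip_width: 0.752
grip_force: 1.4
```

>>> jog_arm(rows="-0.7 0 0 0 0 0 -0.5; -0.6 0 0 0 0 0 -0.5; -0.5 0 0 0 0 0 -0.5; 0 0 0 0 0 0 -0.5")

```text
time: 3.35
position: [0.5451, -0.2305, 0.0147]
tool_rot: [3.132, -0.247, 0.0]
ft_force: [3.6, -0.0, 3.0]
grip_width: 0.749
grip_force: 1.7
```

```bash
python3 -c "
from h import *
go(.0555,-.248,.012,0)
d=cam('top'); im=cv2.convertScaleAbs(d['img'][155:275,310:470],alpha=1.8)
cv2.imwrite('pics/c3.png',cv2.resize(im,None,fx=5,fy=5,interpolation=cv2.INTER_CUBIC))"
```

```text
t 3.35 p [ 0.5451 -0.2305  0.0147] -> [ 0.5359 -0.23    0.012 ] yawx -9.0 q7 -1.45
turn [ 0.    -0.    -0.001] shift(turned) cm [-0.92  0.09  0.27] shift(now) [-0.92  0.09  0.27] F [ 3.6 -0.   3. ]
```

View pics/c3.png

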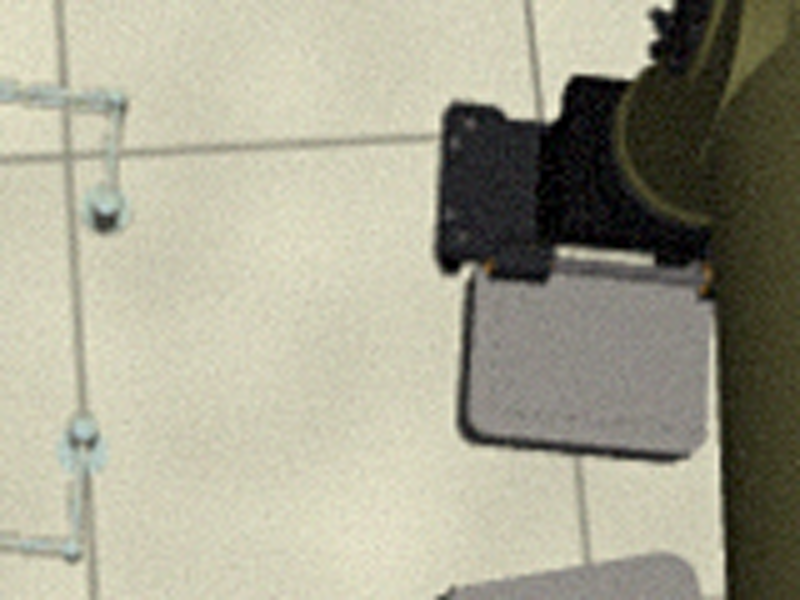

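```bash
cat >> h.py <<'E'
def rel(k):
    dd=k[:2]-S[:2];a=S[2];print("case in shelf",(np.cos(a)*dd[0]+np.sin(a)*dd[1]).round(4),(-np.sin(a)*dd[0]+np.cos(a)*dd[1]).round(4),np.degrees(k[2]-a).round(2))
E
python3 -c "
from h import *
d=cam('top'); c=lambda L:np.array(L)/5+[310,155]-0.4
rel(fit(d,[CASE[i] for i in (0,2,3)],c([(468,432),(706,452),(712,280)]),[.49,-.225,-.1]))"
```

```text
[ 0.49   -0.2198 -0.1559] deg -8.93
[[-0.3, 0.1], [0.1, 0.7], [0.3, -1.1]]
case in shelf 0.0086 -0.245 0.05
```

>>> jog_arm(rows="-0.4 0 0 0 0 0 -0.5; -0.4 0 0 0 0 0 -0.5; -0.05 0 0 0 0 0 -0.5; 0 0 0 0 0 0 -0.5; 2 0 0 0 0 0 -0.5")

```text
time: 4.08
position: [0.5535, -0.2321, 0.0133]
tool_rot: [-3.131, 0.248, 0.01]
ft_force: [-0.1, -0.9, -0.4]
grip_width: 0.75
grip_force: 0.0
```

>>> jog_arm(rows="1 0 -4 0 0 0 -0.2; 0 0 -5 0 0 -0.17 -0.2; 0 0 0 0 0 -0.18 -0.2; 0 0 0 0 0 -0.18 -0.2; 0 0 0 0 0 -0.18 -0.2")

```text
time: 4.7
position: [0.5641, -0.2335, 0.103]
tool_rot: [-3.017, -0.865, 0.008]
ft_force: [-0.2, 1.0, -0.2]
grip_width: 0.599
grip_force: 0.0
```

>>> jog_arm(rows="0 0 0 0 0 -0.18 -0.2; 0 0 0 0 0 -0.18 -0.2; 0 0 0 0 0 -0.18 -0.2; 0 0 0 0 0 -0.18 -0.2; 0 0 0 0 0 -0.14 -0.2")

```text
time: 5.32
position: [0.5641, -0.2335, 0.1028]
tool_rot: [-2.381, -2.042, 0.005]
ft_force: [-0.0, 0.3, -0.1]
grip_width: 0.6
grip_force: 0.0
```

```bash
python3 -c "
from h import *
go(0,-.338,.10,90)"
```

```text
t 5.33 p [ 0.5641 -0.2335  0.1028] -> [ 0.4671 -0.3103  0.1   ] yawx 81.2 q7 0.07
turn [-0.006 -0.001  0.003] shift(turned) cm [-9.09 -8.39  0.28] shift(now) [-9.06 -8.42  0.32] F [-0.   0.3 -0.1]
```

>>> jog_arm(rows="-4.6 -4.2 0 0 0 0 -0.2; -4.5 -4.2 0 0 0 0 -0.2; 0 0 0 0 0 0 -0.2; 0 0 4.4 0 0 0 -0.2; 0 0 4.3 0 0 0 -0.2")

```text
time: 5.95
position: [0.4683, -0.3097, 0.016]
tool_rot: [-2.388, -2.038, 0.002]
ft_force: [0.1, -0.4, -0.8]
grip_width: 0.601
grip_force: 0.0
```

```bash
python3 -c "
from h import *
go(0,-.316,.012,90)
d=cam('top'); im=cv2.convertScaleAbs(d['img'][155:275,310:470],alpha=1.8)
cv2.imwrite('pics/c4.png',cv2.resize(im,None,fx=5,fy=5,interpolation=cv2.INTER_CUBIC))"
```

```text
t 5.95 p [ 0.4683 -0.3097  0.016 ] -> [ 0.4705 -0.2885  0.012 ] yawx 80.9 q7 0.25
turn [-0.002 -0.001 -0.001] shift(turned) cm [ 2.13 -0.11  0.4 ] shift(now) [ 2.13 -0.11  0.41] F [ 0.1 -0.4 -0.8]
```

View pics/c4.png

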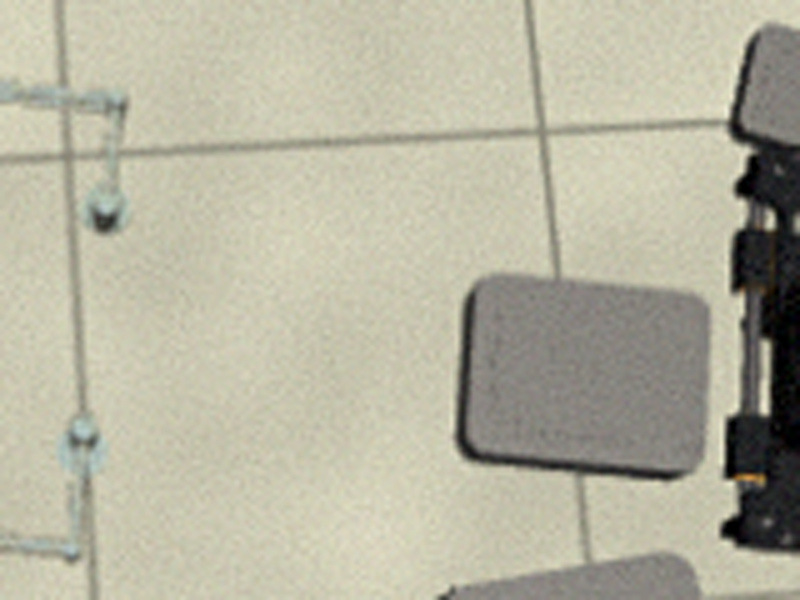

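```bash
python3 -c "
from h import *
d=cam('top'); c=lambda L:np.array(L)/5+[310,155]-0.4
rel(fit(d,CASE,c([(468,457),(474,272),(704,474),(712,294)]),[.49,-.225,-.1]))"
```

```text
[ 0.4796 -0.218  -0.1418] deg -8.12
[[-0.4, -0.3], [0.1, 0.2], [0.5, 0.2], [-0.2, -0.2]]
case in shelf -0.002 -0.2449 0.86
```

>>> jog_arm(rows="0.8 -0.1 0.3 0 0 0 -0.2; 0.8 0 0 0 0 0 -0.2; 0.8 0 0 0 0 0 -0.2; 0.8 0 0 0 0 0 -0.2; 1 0 0 0 0 0 -0.2")

```text
time: 6.68
position: [0.4757, -0.2705, 0.0159]
tool_rot: [2.388, 2.035, -0.001]
ft_force: [-0.2, -5.0, 3.2]
grip_width: 0.603
grip_force: 2.2
```

>>> jog_arm(rows="1 0 0 0 0 0 -0.2; 1 0 0 0 0 0 -0.2; 1 0 0 0 0 0 -0.2; 1 0 0 0 0 0 -0.2; 1 0 0 0 0 0 -0.2")

```text
time: 7.3
position: [0.4827, -0.2188, 0.0145]
tool_rot: [-2.39, -2.039, 0.0]
ft_force: [-0.8, -4.4, 2.6]
grip_width: 0.599
grip_force: 2.2
```

>>> jog_arm(rows="1 0 0 0 0 0 -0.2; 1 0 0 0 0 0 -0.2; 1 0 0 0 0 0 -0.2; 0.6 0 0 0 0 0 -0.2; 0.4 0 0 0 0 0 -0.2")

```text
time: 7.92
position: [0.489, -0.1796, 0.0145]
tool_rot: [-2.389, -2.04, 0.0]
ft_force: [-0.9, -3.3, 3.2]
grip_width: 0.601
grip_force: 2.0
```

```bash
python3 -c "
from h import *
go(0,-.15,.012,90)
d=cam('top'); im=cv2.convertScaleAbs(d['img'][155:275,310:470],alpha=1.8)
cv2.imwrite('pics/c5.png',cv2.resize(im,None,fx=5,fy=5,interpolation=cv2.INTER_CUBIC))"
```

```text
t 7.92 p [ 0.489  -0.1796  0.0145] -> [ 0.4964 -0.1246  0.012 ] yawx 81.0 q7 0.01
turn [-0.     0.    -0.001] shift(turned) cm [ 5.55 -0.13  0.25] shift(now) [ 5.55 -0.14  0.25] F [-0.9 -3.3  3.2]
```

View pics/c5.png

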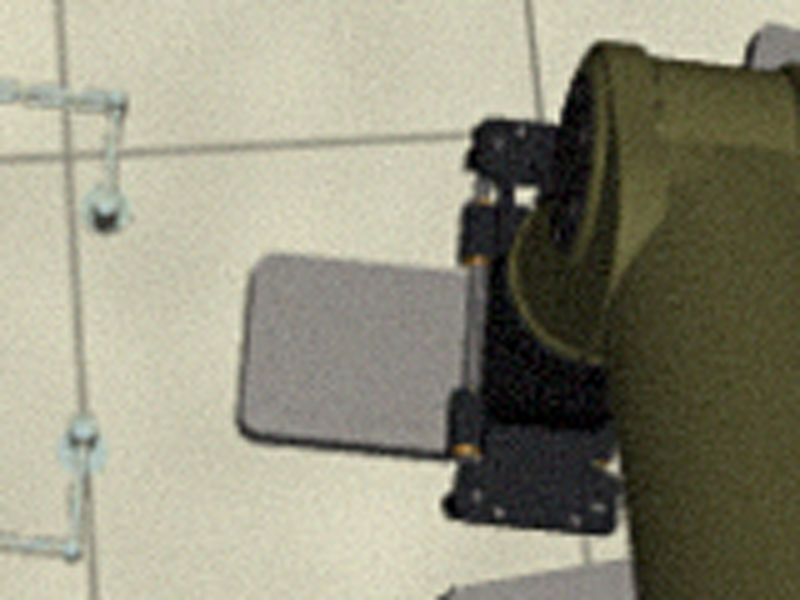

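```bash
python3 -c "
from h import *
d=cam('top'); c=lambda L:np.array(L)/5+[310,155]-0.4
rel(fit(d,CASE[:2],c([(242,434),(249,252)]),[.49,-.12,-.15]))
# posts from tops only, and foot dark spots
for p in [(104,198),(83,432)]: q=w(d,c([p])[0],.042); rel(np.r_[q[:2],S[2]])
"
```

```text
[ 0.4985 -0.1076 -0.1116] deg -6.39
[[-0.0, 0.1], [0.0, -0.1]]
case in shelf -0.0005 -0.1329 2.59
case in shelf 0.0608 0.0037 0.0
case in shelf -0.057 0.0026 0.0
```

>>> jog_arm(rows="0.8 0 0 0 0 0 -0.2; 1 0 0 0 0 0 -0.2; 1 0 0 0 0 0 -0.2; 1 0 0 0 0 0 -0.2; 0.8 0 0 0 0 0 -0.2")

```text
time: 8.65
position: [0.4962, -0.1333, 0.0144]
tool_rot: [-2.388, -2.04, 0.0]
ft_force: [0.4, -2.4, 1.4]
grip_width: 0.603
grip_force: 1.0
```

>>> jog_arm(rows="0.5 0 0 0 0 0 -0.2; 0.3 0 0 0 0 0 -0.2; 0 0 0 0 0 0 -0.2")

```text
time: 9.02
position: [0.4975, -0.126, 0.0144]
tool_rot: [-2.389, -2.039, -0.001]
ft_force: [0.3, 0.7, -0.2]
grip_width: 0.601
grip_force: 0.0
```

```bash
python3 -c "
from h import *
go(0,-.15,.012,90)
d=cam('top'); im=cv2.convertScaleAbs(d['img'][180:260,310:415],alpha=1.8)
cv2.imwrite('pics/c6.png',cv2.resize(im,None,fx=7,fy=7,interpolation=cv2.INTER_CUBIC))"
```

```text
t 9.03 p [ 0.4975 -0.126   0.0144] -> [ 0.4964 -0.1246  0.012 ] yawx 81.0 q7 -0.1
turn [-0.    -0.001 -0.001] shift(turned) cm [ 0.13 -0.14  0.24] shift(now) [ 0.13 -0.14  0.24] F [ 0.3  0.7 -0.2]
```

View pics/c6.png

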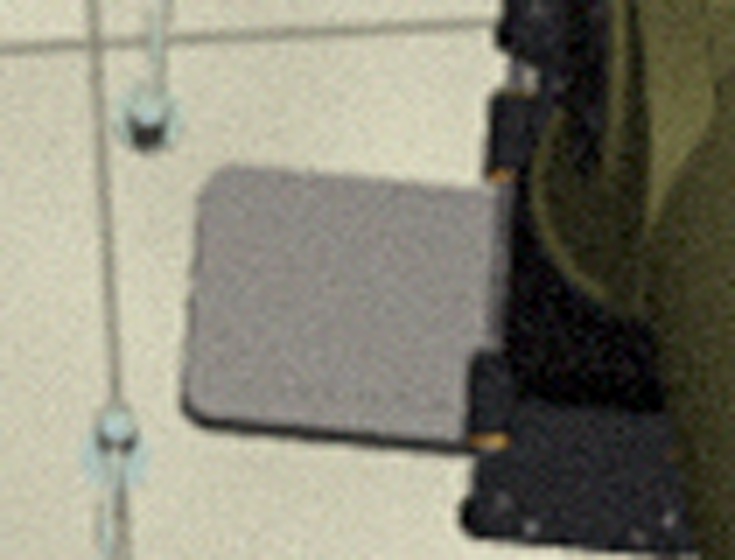

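```bash
python3 -c "
from h import *
d=cam('top'); c=lambda L:np.array(L)/7+[310,180]-0.43
k=fit(d,CASE[:2],c([(188,414),(202,161)]),[.49,-.06,-.15]);rel(k)
# edge lines -> world
for n,a,z in(('upper',[(240,164),(480,187)],.034),('lower',[(210,416),(460,437)],.034),('lowbase',[(215,426),(460,449)],.0),('front',[(201,195),(189,385)],.034)):
    P=[w(d,p,z)[:2] for p in c(a)]; print(n); [rel(np.r_[p,np.arctan2(*(P[1]-P[0])[::-1])]) for p in P]
for X in(.057,-.057):
  for z in(0,.042): print(X,z,((px(d,T(S,[[X,0,z]])[0])-[310,180]+.43)*7).round(0))
"
```

```text
[ 0.5075 -0.0555 -0.1181] deg -6.77
[[-0.0, 0.2], [0.0, -0.2]]
case in shelf 0.0002 -0.08 2.21
upper
case in shelf 0.0437 -0.0319 -89.81
case in shelf 0.044 -0.1178 -89.81
lower
case in shelf -0.0476 -0.0296 -89.14
case in shelf -0.0463 -0.1174 -89.14
lowbase
case in shelf -0.0457 -0.0326 -89.71
case in shelf -0.0452 -0.1213 -89.71
front
case in shelf 0.031 -0.0191 181.78
case in shelf -0.0374 -0.0212 181.78
0.057 0 [152. 142.]
0.057 0.042 [155. 114.]
-0.057 0 [122. 448.]
-0.057 0.042 [124. 431.]
```

The case sits about 3–4 mm towards the left post, since the posts are about 1 px higher than modelled (tops at (148,106) and (115,424)). I'll edge it towards +x while pushing on.

>>> jog_arm(rows="0.5 0 0 0 0 0 -0.2; 0.5 0.13 0 0 0 0 -0.2; 0.5 0.13 0 0 0 0 -0.2; 0.5 0.13 0 0 0 0 -0.2; 0 0 0 0 0 0 -0.2")

```text
time: 9.75
position: [0.505, -0.1065, 0.0146]
tool_rot: [-2.389, -2.04, -0.001]
ft_force: [-0.0, 0.6, 0.4]
grip_width: 0.6
grip_force: 0.0
```

```bash
python3 -c "
from h import *
go(0,-.06,.012,90)
d=cam('top'); im=cv2.convertScaleAbs(d['img'][180:260,310:415],alpha=1.8)
cv2.imwrite('pics/c7.png',cv2.resize(im,None,fx=7,fy=7,interpolation=cv2.INTER_CUBIC))
# edge profile: grey along columns just behind the front of the case
g=cv2.GaussianBlur(cv2.cvtColor(d['img'],cv2.COLOR_BGR2GRAY),(5,1),0)
for x in(342,350,358,366): print(x,'upper',g[194:212,x].tolist(),'lower',g[230:248,x].tolist())"
```

```text
t 9.75 p [ 0.505  -0.1065  0.0146] -> [ 0.5104 -0.0357  0.012 ] yawx 81.0 q7 -0.14
turn [ 0.    -0.001 -0.   ] shift(turned) cm [ 7.08 -0.57  0.26] shift(now) [ 7.08 -0.57  0.26] F [-0.   0.6  0.4]
342 upper [110, 108, 108, 109, 108, 109, 107, 95, 76, 75, 76, 78, 75, 76, 76, 75, 77, 79] lower [78, 76, 76, 76, 78, 78, 80, 69, 40, 30, 78, 113, 110, 109, 109, 108, 108, 110]
350 upper [107, 110, 107, 108, 110, 109, 109, 106, 91, 75, 74, 78, 75, 74, 76, 77, 73, 76] lower [77, 77, 78, 74, 74, 77, 79, 78, 66, 34, 34, 83, 110, 108, 108, 106, 107, 110]
358 upper [111, 110, 112, 112, 112, 112, 111, 113, 106, 89, 74, 75, 75, 78, 75, 76, 75, 75] lower [76, 77, 76, 76, 76, 76, 77, 79, 78, 60, 26, 49, 94, 111, 108, 108, 108, 108]
366 upper [113, 115, 113, 115, 114, 115, 115, 116, 118, 107, 85, 76, 75, 74, 77, 77, 77, 75] lower [74, 73, 72, 71, 72, 68, 68, 69, 70, 70, 52, 24, 63, 103, 110, 108, 106, 104]
```

```bash
python3 -c "
from h import *
d=cam('top')
for x,u,l in((342,201.3,237.6),(350,201.9,238.5),(358,203,239.2),(366,204,240.2)):
  rel(np.r_[w(d,(x,u),.034)[:2],0]);rel(np.r_[w(d,(x,l),.034)[:2],0])
for X in(.057,-.057):
  for z in(0,.042): print(X,z,px(d,T(S,[[X,0,z]])[0]).round(1))
g=cv2.cvtColor(d['img'],cv2.COLOR_BGR2GRAY);b=d['img'][...,0].astype(int)-d['img'][...,2]
print(g[190:206,324:338]);print(b[190:206,324:338]);print(g[232:252,319:334]);print(b[232:252,319:334])"
```

```text
case in shelf 0.0476 -0.0269 8.98
case in shelf -0.0436 -0.0352 8.98
case in shelf 0.0481 -0.0469 8.98
case in shelf -0.0438 -0.0549 8.98
case in shelf 0.0473 -0.067 8.98
case in shelf -0.0436 -0.0746 8.98
case in shelf 0.0468 -0.0871 8.98
case in shelf -0.0441 -0.0944 8.98
0.057 0 [331.3 199.8]
0.057 0.042 [331.7 195.8]
-0.057 0 [327.  243.6]
-0.057 0.042 [327.2 241.1]
[[ 87 106 112 110 111 107 110 101  95  92 113 109 115 113]
 [ 91 110 106 110 111 106 103  99  94  92 115 112 112 108]
 [ 87 109 110 112 108  98  93  98  90  89 109 112 111 113]
 [ 90 106 112 105 105 103 101  98  90  90 106 111 109 112]
 [ 85 101 108 100 104 101 104  98 103  92 102 103 110 109]
 [ 87 106 108  97  97 100 105 107 100  97  90 104 110 108]
 [ 85 101 108  97  82  85 102 108  96  90  88 105 110 110]
 [ 84  96 102  97  67  59  82  84  73  73  92 108 103 107]
 [ 83  92  97  90  63  41  36  43  38  57  95  99  98 111]
 [ 80  98 101  89  77  38  28  34  41  72 107  99 100 110]
 [ 86  98 104  96  82  47  39  36  54  70  92  96  99 101]
 [ 83  97 115 102  99  79  64  66  71  65  77  85  84  89]
 [ 82  92 111 113 1
[... 2984 characters left out ...]
5 -15]
 [-15 -15 -14  -6  -2   5  12  11   7  -2  -9 -10 -16 -16 -12]
 [-14 -14 -10  -3   3  -1   4   7   6   0   0  -3 -14 -12 -15]
 [-18 -12  -5   4   2  -3  -5  -5 -10  -1   3   3  -6 -14 -13]
 [-16 -10  -5   5   6   5  -3 -11  -2   3   6   2  -6 -17 -13]
 [-13 -13  -3   7   5   2   0  -4  -5   6   4   6  -2 -16 -14]
 [-16 -14  -4   5   4   1   0  -2  -3   6   6   1  -4 -14 -14]
 [-14 -13  -7   4   5   1   0  -2   2   3   6   2  -9 -13 -13]
 [-13 -15 -13  -8   5   1  -2  -1   3   5   4  -5 -11 -18 -12]
 [-14 -12 -14 -13  -8  -4  -4   1  -3  -3  -5 -15 -14 -15 -13]
 [-16 -14 -17 -13 -13 -13 -11  -7  -3  -9 -14 -15 -15 -11 -11]
 [-15 -12 -12 -14 -15 -13  -6  -6  -8 -12 -12 -14 -14 -17 -14]]
```

>>> jog_arm(rows="0.5 0 0 0 0 0 -0.2; 0.6 0 0 0 0 0 -0.2; 0.7 0 0 0 0 0 -0.2; 0.8 0 0 0 0 0 -0.2; 0.8 0 0 0 0 0 -0.2")

```text
time: 10.48
position: [0.51, -0.0733, 0.0146]
tool_rot: [2.389, 2.039, -0.0]
ft_force: [0.4, -2.0, 0.9]
grip_width: 0.596
grip_force: 1.0
```

>>> jog_arm(rows="0.8 0 0 0 0 0 -0.2; 0.8 0 0 0 0 0 -0.2; 0.8 0 0 0 0 0 -0.2; 0.8 0 0 0 0 0 -0.2; 0.8 0 0 0 0 0 -0.2")

```text
time: 11.1
position: [0.5163, -0.0341, 0.0146]
tool_rot: [2.39, 2.039, -0.0]
ft_force: [-0.2, -2.3, -0.2]
grip_width: 0.602
grip_force: 1.3
```

>>> jog_arm(rows="0.8 0 0 0 0 0 -0.2; 0.8 0 0 0 0 0 -0.2; 0.8 0 0 0 0 0 -0.2; 0.8 0 0 0 0 0 -0.2; 0.8 0 0 0 0 0 -0.2")

```text
time: 11.72
position: [0.5226, 0.0054, 0.0146]
tool_rot: [2.39, 2.039, -0.0]
ft_force: [-0.0, -3.3, 2.3]
grip_width: 0.595
grip_force: 1.5
```

```bash
python3 -c "
from h import *
go(0.002,.016,.012,90)"
```

```text
t 11.72 p [0.5226 0.0054 0.0146] -> [0.5243 0.0391 0.012 ] yawx 80.9 q7 -0.38
turn [-0.     0.    -0.001] shift(turned) cm [ 3.35 -0.36  0.26] shift(now) [ 3.35 -0.36  0.26] F [-0.  -3.3  2.3]
```

>>> jog_arm(rows="0.8 0 0 0 0 0 -0.2; 0.8 0 0 0 0 0 -0.2; 0.8 0 0 0 0 0 -0.2; 0.6 0 0 0 0 0 -0.2; 0.4 0 0 0 0 0 -0.2")

```text
time: 12.35
position: [0.5279, 0.0389, 0.0146]
tool_rot: [2.389, 2.04, -0.0]
ft_force: [-1.2, -3.6, 2.1]
grip_width: 0.599
grip_force: 1.9
```

>>> jog_arm(rows="0 0 0 0 0 0 -0.2; -0.6 0 0 0 0 0 -0.2; -0.4 0 0 0 0 0 -0.2; 0 0 -4 0 0 0 -0.2; 0 0 -5 0 0 0 -0.2")

```text
time: 12.98
position: [0.5251, 0.0284, 0.1044]
tool_rot: [-2.388, -2.037, 0.003]
ft_force: [1.4, -0.0, 0.0]
grip_width: 0.596
grip_force: 0.0
```

>>> jog_arm(rows="-5 0 -1 0 0 0 -0.2; -5 0 0 0 0 0 -0.2; -5 0 0 0 0 0 -0.2; -5 0 0 0 0 0 -0.2; 0 0 0 0 0 0 -0.2")

```text
time: 13.6
position: [0.4933, -0.174, 0.1143]
tool_rot: [2.398, 2.028, -0.002]
ft_force: [-0.3, 0.1, -0.5]
grip_width: 0.6
grip_force: 0.0
```

```bash
python3 -c "
from h import *
d=cam('top'); im=cv2.convertScaleAbs(d['img'][140:290,220:420],alpha=1.8)
cv2.imwrite('pics/c8.png',cv2.resize(im,None,fx=4,fy=4,interpolation=cv2.INTER_CUBIC))"
```

```text
(no output)
```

View pics/c8.png

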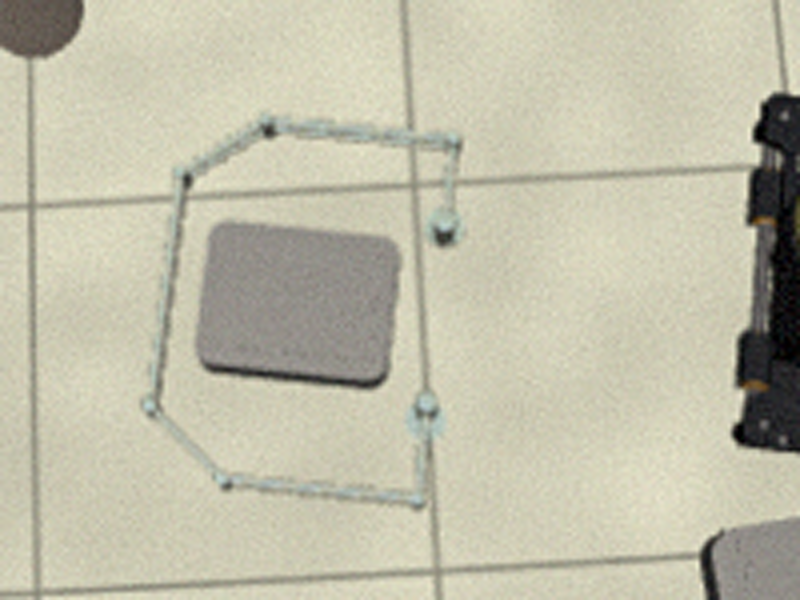

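The whole case lies inside the shelf: its back edge (about (400,245) to (388,380)) is well past both posts ((444,228) and (427,405)), and the arm is clear.

```bash
python3 -c "
from bench import ticket
print(ticket.close_job())"
```

```text
the job is handed in; nothing more can be done
None
```

The soap case is fully inside the rail shelf, about 15 mm past both mouth posts in the final top view; the arm was clear of everything when I handed the job in at about 14 s.

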